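# Swap the skate parts onto their own plaques

### The arm

A 7-joint arm with a two-finger parallel gripper is mounted at the origin on the work surface. World frame = base frame: x ahead of the robot, y to its left, z up, the work surface at z = 0. Lengths are in m, angles in degrees, forces in N, time in s.
With the tool pointing down it reaches from about 0.425 to 0.875 m from the base axis. Payload 4.7 kg.
Tool frame: the origin (TCP) lies midway between the tips of the shut fingers; the grasp point (between the pads) lies 19 mm behind it; y points along the fingers, x is the direction in which the jaws open and shut, and the axes are right-handed (so a half turn about y gives the same grasp; the last joint's range is limited). The gripper opens to 87 mm and grips with 3 to 60 N. Pads are 19 mm wide; open, the fingers measure 117 mm over their backs; the gripper's body (75 mm by 190 mm) begins 51 mm behind the grasp point.
Start: joints at [77.298, 18.392, -4.016, 83.108, 1.295, 78.541, -3.26], TCP at [0.152, -0.632, 0.223] pointing down, gripper open.
Joint ranges: [-163.93, 163.93], [-17.29, 119.83], [-79.2, 71.16], [3.27, 140.29], [-89.18, 269.18], [5.43, 117.66], [-154.24, 154.24]. Speed limits (degrees/s): [147.25, 147.25, 180, 180, 180, 180, 180].

### API

Orientations are given as [roll, pitch, yaw] about the fixed x, y, z axes, in that order (R = Rz(yaw) Ry(pitch) Rx(roll)).
In Python, from cell import env gives the robot as it stands.
- The arm moves only by the tool carry_out, never from a script. Its argument "targets" is a list of rows, each a list of 2 entries, a list of its own where there are three numbers: the shift along the tool's x, y, z in mm, then the turn, a rotation vector about the tool's x, y, z in degrees. A call has 1 to 12 rows; each row shifts and turns the commanded pose from where the row before left it, along the tool's axes as they then stand; what a row does not reach is not made up. A row lasts 1/10 s, in which the tool goes at most 50 mm and 8.59 degrees, less where a joint would pass 70% of its speed; a pose out of reach is approached as far as the arm can. A call with a gripper value outside its range is refused whole. "jaw" is the opening, from 0 (shut) to 1 (fully open), set as the call begins (left out, the last holds). The fingers move at their own pace and stop on an object; "squeeze" is the grip in N (left out, the last holds). Time passes only in rows, so rows that do not move let the fingers close. It gives the time, the measured TCP pose, the force and the opening at its end, in the units of the state.
- env.get_obs(): the state, without advancing time (a new reading comes with each control period).
- env.read_camera(name): name is "scene" or "top"; returns the picture (420x560x3 uint8, red, green, blue); there is no depth.
- env.get_calibration(name): a dict with "fx", "fy", "cx", "cy" (pixels), "R" (3x3) and "t" (3): a world point X has camera coordinates R X + t. Camera axes: x right, y down, z forward; pixel columns grow to the right and rows downward; lengths in m; the calibration is good to about 2 mm. A picture is of the moment at which its call begins. get_calibration takes no time and is no camera call.
- env.sign_off(): hands the job in, once; it reports no verdict.
Trained networks look in the newest picture that a camera, given by its name, has taken for a name from the list of things; names that differ only in an ending like _2 or _b are one class to them, and where a whole thing is asked for, a point or a joint stands for the part that bears it (a point fixed in the world has none). Each returns a list of dicts, best first, with "p" (0 to 1); they miss things now and then, are a little off and sometimes report something else, mostly with a low value. They report only what shows in the picture. A call takes as long as a camera call. They do not tell look-alikes from the thing itself.
- env.outline_of(camera, label): "mask" (420x560 bool, what is visible of it) and "xy" ([column, row] in pixels, amid what is visible of it).
The state is a dict: "time_s": time; "qpos": joint angles; "joint_velocities": joint speeds; "effort": joint torques, N m; "tool_pos": TCP position; "tool_rot": TCP orientation; "force": force on the tool from outside, world axes, zero at the start; "wrist_torque": the same for the moment, N m; "grip_width": finger opening in m.
Only numpy, scipy, OpenCV 4.12 (cv2) and the standard library are available. Lean on these libraries where they do the work, as an engineer would, in place of code of your own. Each camera call takes 0.05 s, during which the arm holds its last target.

### The job

The four skateboard things are standing on each other's plywood plaques: move them round, parking on the empty cork tile where you need to, until the truck is on the long plaque, the wheel on the round one, the black riser block on the rectangular one and the socket on the cross-shaped one. Each ends upright and centred on its plaque, with the truck's axle along the long plaque and the riser block square to its rectangle (either way round). Do not tip any of them over on the way.

Things in the scene. Friction and masses are not known exactly. Their poses are not given: they have to be found in the camera images.
- truck: Aluminium skateboard truck, rigid, 0.26 kg. Baseplate 80 (x) by 54 (y) by 8 mm; above it the hanger and a steel axle, 146 mm long along y, 34 mm up. The hanger's middle is a flat-sided block, 26 mm in x, 36 in y, 22 to 46 mm high: grip it across x. Nut on top to 53 mm. Origin: centre of the underside, below the block; z up. Starts upright on the round or the rectangular plaque.
- wheel: Off-white skateboard wheel lying flat, 52 mm diameter, 32 mm high, straight-sided from 7 to 25 mm high, with a black-shielded bearing in the middle; about 0.1 kg. Origin: centre of the underside; z up along its axis. At the start it stands upright on the long or the cross-shaped plaque.
- riser: Black plastic riser block, a flat rectangle 76 mm (x) by 54 mm (y), 13 mm high, with grey bolt holes and a grey window marked on top; about 0.06 kg. Origin: centre of the underside; z up. At the start it stands upright on the long or the cross-shaped plaque, overhanging its edges.
- socket: Chrome wrench socket standing upright, a cylinder 26 mm in diameter and 45 mm high with a dark opening on top; about 0.08 kg. Origin: centre of the underside; z up. At the start it stands upright on the round or the rectangular plaque.
- long_plaque: Long plywood plaque, the truck's place: 60 mm (x) by 170 mm (y). Fixed to the grey rubber mat; origin at the centre of its underside, 3 mm above z = 0; 5 mm thick, so its top is at z = 8 mm. The truck's axle lies along its long side (y).
- round_plaque: Round plywood plaque, the wheel's place: 100 mm diameter. Fixed to the grey rubber mat; origin at the centre of its underside, 3 mm above z = 0; 5 mm thick, so its top is at z = 8 mm. 
- rect_plaque: Rectangular plywood plaque, the riser block's place: 108 mm (x) by 76 mm (y). Fixed to the grey rubber mat; origin at the centre of its underside, 3 mm above z = 0; 5 mm thick, so its top is at z = 8 mm. The riser's 76 mm side lies along its long side (x).
- cross_plaque: Cross-shaped plywood plaque, the socket's place: two crossed bars, each 110 mm by 36 mm, along its x and y. Fixed to the grey rubber mat; origin at the centre of its underside, 3 mm above z = 0; 5 mm thick, so its top is at z = 8 mm. 
- cork_tile: Square cork tile, 100 mm by 100 mm, empty at the start: the free spot, big enough for any one of the parts. Fixed to the grey rubber mat; origin at the centre of its underside, 3 mm above z = 0; 5 mm thick, so its top is at z = 8 mm. 
Things that resemble listed ones, but are neither listed nor needed, are in the scene too. Leave any green or orange look-alike of the rect_plaque alone.

How it is judged (in metres and radians):
At the end, for the whole second after the job is handed in: Each part rests released and at rest on its own plaque, upright within 0.12 rad, centre within 15 mm of the plaque's centre; truck axle within 0.2 rad of the long plaque's length, riser's long side within 0.2 rad of the rectangle's long side, either way round (horizontal distance between truck and long_plaque below 0.015 m and z of truck in the frame of long_plaque between 0.002 and 0.008 m and angle between each of truck, wheel, riser, socket's own z axis and vertical below 0.12 rad and linear speed of each of truck, wheel, riser, socket below 0.02 m/s and angular speed of each of truck, wheel, riser, socket below 0.2 rad/s and horizontal distance between wheel and round_plaque below 0.015 m and z of wheel in the frame of round_plaque between 0.002 and 0.008 m and horizontal distance between riser and rect_plaque below 0.015 m and z of riser in the frame of rect_plaque between 0.002 and 0.008 m and horizontal distance between socket and cross_plaque below 0.015 m and z of socket in the frame of cross_plaque between 0.002 and 0.008 m and angle between the y axis of truck and the y axis of long_plaque, either way round below 0.2 rad and angle between the x axis of riser and the x axis of rect_plaque, either way round below 0.2 rad); the robot touches nothing.
It fails at once if a part is tipped over (more than 0.8 rad from upright) (angle between any of truck, wheel, riser, socket's own z axis and vertical above 0.8 rad).
It also fails if it takes over 136 s, if anything falls off the work surface, if the arm or the gripper's body presses on something with over 40 N, if the wrist force passes 120 N, or if a joint passes its speed limit or range.

## Working session

There is one attempt and no reset: what is moved stays moved. The work goes in short steps, Python scripts to look and compute and a tool call to move; the robot and the scene stay as the last step left them, time stands still between calls to the robot, and variables do not carry over. Pictures are saved under pics/ and viewed, and the job is handed in when it is done.

Besides the shell and the picture viewer there is one more tool, called after ">>>" as name(argument=value, ...), one argument or row to a line, values as JSON. carry_out: Moves the arm, as the interface text tells. Its arguments: {"type":"object","properties":{"targets":{"type":"array","items":{"type":"array"}},"jaw":{"type":"number"},"squeeze":{"type":"number"}},"required":["targets"]}

```bash
ls; mkdir -p pics; python3 - <<'E'
from cell import env
import cv2
o=env.get_obs();print(o)
for n in("scene","top"):
    im=env.read_camera(n);cv2.imwrite(f"pics/{n}0.png",im[:,:,::-1]);print(env.get_calibration(n))
E
```

```text
pics
{'time_s': 0.0, 'qpos': array([77.29791833, 18.43823187, -4.01666487, 83.17473708,  1.29507676,
       78.54187925, -3.2594195 ]), 'joint_velocities': array([-0.01879476,  0.02374409,  0.00111119,  0.03196532,  0.03896622,
       -0.03931156,  0.07698278]), 'effort': array([ 1.08234184e-03, -4.91284168e+01, -4.03646166e-01, -3.12534642e+01,
       -6.39926735e-02,  4.39780857e-02,  1.84057740e-04]), 'tool_pos': array([ 0.15167987, -0.63147873,  0.22147251]), 'tool_rot': array([-90.00554401,   0.10959392, -76.48650634]), 'force': array([-0.21161731,  0.36458229, -1.0838349 ]), 'wrist_torque': array([-0.02159097,  0.04909736, -0.01907971]), 'grip_width': 0.08710944684471339}
{'fx': 518.0007733065984, 'fy': 518.0007733065984, 'cx': 275.98796212517914, 'cy': 214.22415377020093, 'R': array([[ 0.5864255 ,  0.80999481,  0.00367947],
       [ 0.44618932, -0.31923726, -0.83606379],
       [-0.6760327 ,  0.49193087, -0.54861991]]), 't': array([-0.30601101, -0.18165315,  1.45206398])}
{'fx': 465.76222278707405, 'fy': 465.76222278707405, 'cx': 277.5146291072411, 'cy': 213.14880657401332, 'R': array([[ 0.01895758, -0.99935082,  0.03063574],
       [-0.98373832, -0.02411754, -0.17798107],
       [ 0.17860438, -0.02676347, -0.98355691]]), 't': array([-0.02905155,  0.49448307,  0.89944838])}
```

View pics/scene0.png

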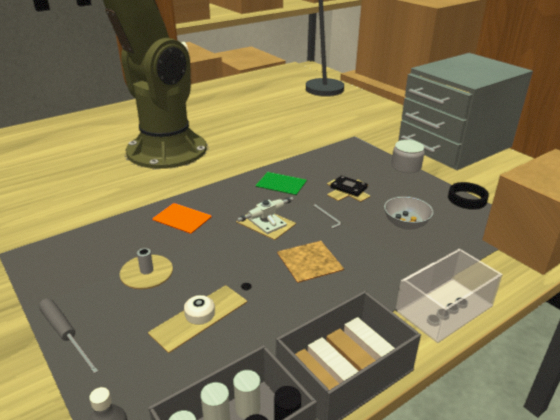

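View pics/top0.png

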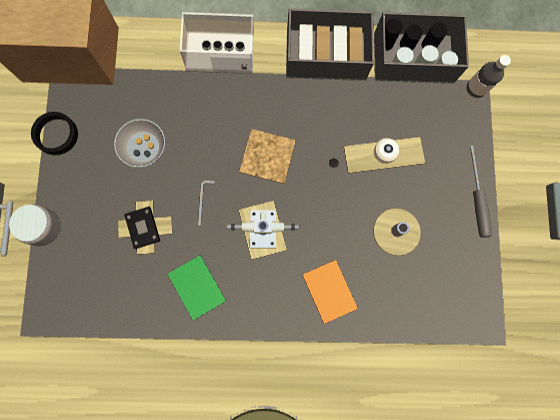

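```bash
cat > h.py <<'E'
from cell import env
import numpy as np, cv2
from scipy.optimize import minimize
def proj(P,c):
    C=np.asarray(P)@c["R"].T+c["t"]; return np.c_[c["fx"]*C[:,0]/C[:,2]+c["cx"],c["fy"]*C[:,1]/C[:,2]+c["cy"]]
def box(sx,sy,z0,z1,cx=0,cy=0): return np.array([[cx+a*sx/2,cy+b*sy/2,z] for a in(-1,1) for b in(-1,1) for z in(z0,z1)])/1000
def cyl(d,z0,z1):
    t=np.linspace(0,2*np.pi,40,endpoint=False); return np.array([[d/2*np.cos(u),d/2*np.sin(u),z] for u in t for z in(z0,z1)])/1000
M={"truck":[box(80,54,0,8),box(26,36,8,46),box(8,146,30,38)],
"wheel":[np.r_[cyl(52,7,25),cyl(44,0,32)]],"riser":[box(76,54,0,13)],"socket":[cyl(26,0,45)],
"long_plaque":[box(60,170,0,5)],"round_plaque":[cyl(100,0,5)],"rect_plaque":[box(108,76,0,5)],
"cross_plaque":[box(110,36,0,5),box(36,110,0,5)],"cork_tile":[box(100,100,0,5)]}
S=4
def render(name,x,y,yaw,z0,c):
    im=np.zeros((420*S,560*S),np.uint8); a=np.radians(yaw); R=np.array([[np.cos(a),-np.sin(a),0],[np.sin(a),np.cos(a),0],[0,0,1]])
    for p in M[name]:
        q=proj(p@R.T+[x,y,z0],c); h=cv2.convexHull(((q+.5)*S).astype(np.float32)); cv2.fillConvexPoly(im,np.round(h).astype(np.int32),1)
    return cv2.resize(im.astype(np.float32),(560,420),interpolation=cv2.INTER_AREA)
def ray(uv,z,c):
    d=c["R"].T@np.array([(uv[0]-c["cx"])/c["fx"],(uv[1]-c["cy"])/c["fy"],1]); o=-c["R"].T@c["t"]; return (o+d*(z-o[2])/d[2])[:2]
def fit(name,mask,z0,c,occ=None,yaws=None,start=None):
    vis=np.ones(mask.shape) if occ is None else (~occ).astype(float)
    m=mask*vis
    def cost(p):
        r=render(name,p[0]/1000,p[1]/1000,p[2],z0,c)*vis
        return 1-np.minimum(r,m).sum()/np.maximum(r,m).sum()
    if start is None:
        ys,xs=np.nonzero(mask); start=ray((xs.mean(),ys.mean()),z0+.005,c)*1000
    best=None
    for yw in (yaws if yaws is not None else range(0,180,20)):
        r=minimize(cost,[start[0],start[1],yw],method="Nelder-Mead",options=dict(initial_simplex=[[start[0],start[1],yw],[start[0]+8,start[1],yw],[start[0],start[1]+8,yw],[start[0],start[1],yw+12]],xatol=.05,fatol=1e-5))
        if best is None or r.fun<best.fun: best=r
    return best
def masks(cam,labels,verbose=True):
    im=env.read_camera(cam); out={}
    for l in labels:
        r=env.outline_of(cam,l)
        if verbose: print(cam,l,[(round(d["p"],2),np.round(d["xy"]).astype(int).tolist(),int(d["mask"].sum())) for d in r])
        out[l]=r
    return im,out
E
python3 - <<'E'
from h import *
import pickle
D={}
for cam in("top","scene"): D[cam]=masks(cam,M)
pickle.dump(D,open("d.pkl","wb"))
E
```

```text
top truck [(0.7, [261, 250], 839)]
top wheel [(0.73, [384, 155], 490)]
top riser [(0.6, [144, 225], 987)]
top socket [(0.53, [400, 226], 172)]
top long_plaque [(0.96, [374, 155], 1607)]
top round_plaque [(0.71, [395, 236], 1550)]
top rect_plaque [(0.88, [198, 286], 1958), (0.79, [330, 290], 1932), (0.66, [261, 249], 668)]
top cross_plaque [(0.59, [156, 224], 778)]
top cork_tile [(0.81, [268, 157], 2162)]
scene truck [(0.57, [264, 216], 969)]
scene wheel [(0.85, [200, 306], 688)]
scene riser [(0.78, [349, 188], 512)]
scene socket [(0.53, [142, 261], 311)]
scene long_plaque [(0.56, [188, 323], 2105)]
scene round_plaque [(0.55, [145, 278], 1188)]
scene rect_plaque [(0.85, [178, 220], 1007), (0.68, [278, 230], 398)]
scene cross_plaque []
scene cork_tile [(0.81, [310, 260], 1698)]
```

```bash
cat > f0.py <<'E'
from h import *
import pickle,sys
D=pickle.load(open("d.pkl","rb"))
on={"long_plaque":"wheel","round_plaque":"socket","rect_plaque":"truck","cross_plaque":"riser","cork_tile":None}
for cam in("top","scene"):
    c=env.get_calibration(cam);im,o=D[cam];vis=im[:,:,::-1].copy()
    for l in M:
        r=o[l]
        if l=="rect_plaque": r=[d for d in r if np.hypot(*(np.array(d["xy"])-([262,235] if cam=="top" else [266,223])))<25]
        if not r: continue
        m=r[0]["mask"]; occ=None
        p=on.get(l)
        if p: occ=cv2.dilate(o[p][0]["mask"].astype(np.uint8),np.ones((3,3)))>0
        b=fit(l,m,.003 if l in on else .008,c,occ, [0] if l in("wheel","socket","round_plaque") else None)
        print(cam,l,np.round(b.x,1),"iou",round(1-b.fun,3))
        rr=render(l,b.x[0]/1e3,b.x[1]/1e3,b.x[2],.003 if l in on else .008,c)
        k,_=cv2.findContours((rr>.5).astype(np.uint8),0,1); cv2.drawContours(vis,k,-1,(0,0,255) if l in on else (255,255,0),1)
    cv2.imwrite(f"pics/fit_{cam}.png",vis)
    v=vis[110:275,110:440] if cam=="top" else vis[165:350,110:380]
    cv2.imwrite(f"pics/fitz_{cam}.png",cv2.resize(v,None,fx=2.4,fy=2.4))
E
python3 f0.py
```

```text
top truck [438.8   4.5 101.9] iou 0.318
top wheel [ 639.7 -248.5    6.4] iou 0.915
top riser [464.7 260.4 198.8] iou 0.929
top socket [ 470.  -271.3   -6.5] iou 0.794
top long_plaque [ 636.8 -248.   189.1] iou 0.95
top round_plaque [ 469.1 -271.2    8. ] iou 0.964
top rect_plaque [461.5  12.6   0. ] iou 0.0
top cross_plaque [465.8 257.  185.4] iou 0.926
top cork_tile [627.5   5.4 -13.6] iou 0.971
scene truck [465.9  10.7   1.6] iou 0.896
scene wheel [ 637.2 -247.2   10.8] iou 0.85
scene riser [463.  257.6  20. ] iou 0.939
scene socket [ 467.6 -270.7  -14.2] iou 0.851
scene long_plaque [ 636.6 -248.9    9.5] iou 0.96
scene round_plaque [ 467.5 -271.8   14.6] iou 0.96
scene rect_plaque [465.4  11.9  16.3] iou 0.906
scene cork_tile [626.3   5.  -13. ] iou 0.967
```

View pics/fitz_top.png

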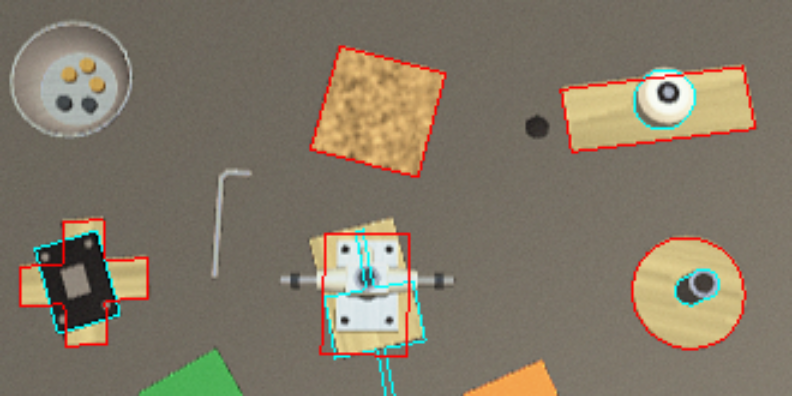

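View pics/fitz_scene.png

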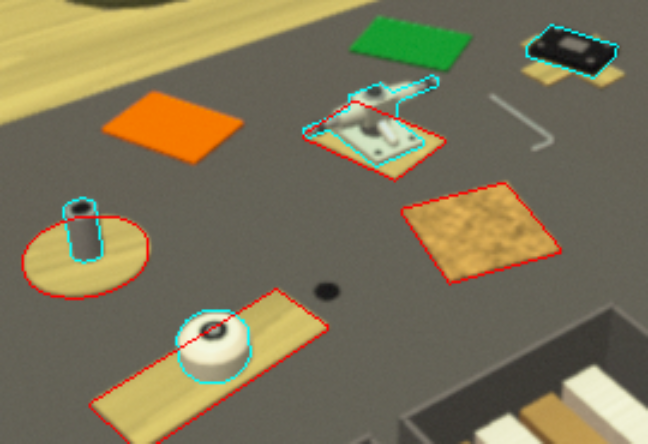

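```bash
python3 - <<'E'
from h import *
import pickle
D=pickle.load(open("d.pkl","rb"))
im,o=D["top"];c=env.get_calibration("top");v=im[:,:,::-1].copy()
m0=o["truck"][0]["mask"];m1=o["rect_plaque"][2]["mask"]
w=v.copy();w[m0]=(0,0,255);w[m1&~m0]=(255,0,0)
# overlay of scene-based fits
for l,p,z in(("truck",(465.9,10.7,1.6),.008),("rect_plaque",(465.4,11.9,16.3),.003)):
    k,_=cv2.findContours((render(l,p[0]/1e3,p[1]/1e3,p[2],z,c)>.5).astype(np.uint8),0,1);cv2.drawContours(v,k,-1,(0,0,255),1)
cv2.imwrite("pics/tr.png",np.hstack([cv2.resize(a[190:270,215:310],None,fx=4,fy=4,interpolation=0) for a in(v,w)]))
E
```

```text
(no output)
```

View pics/tr.png

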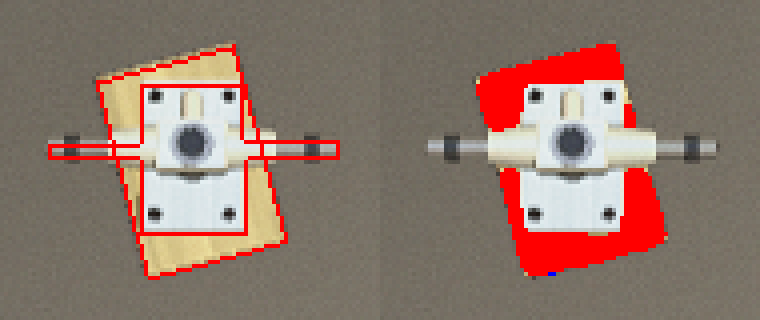

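>>> carry_out(
  targets=[
    [[0, 0, 0], [0, -8.5, 0]],
    [[0, 0, 0], [0, -8.5, 0]],
    [[0, 0, 0], [0, -8.5, 0]],
    [[0, 0, 0], [0, -8.5, 0]],
    [[0, 0, 0], [0, -8.5, 0]],
    [[0, 0, 0], [0, -8.5, 0]],
    [[0, 0, 0], [0, -8.5, 0]],
    [[0, 0, 0], [0, -8.5, 0]],
    [[0, 0, 0], [0, -8.5, 0]],
    [[0, 0, 0], [0, 0, 0]],
  ],
  jaw=1,
  squeeze=20,
)

```text
time_s: 2.1
tool_pos: [0.1518, -0.6321, 0.2226]
tool_rot: [-90.0, -0.0, 0.0]
force: [-0.1, 0.2, 0.3]
grip_width: 0.0869
```

>>> carry_out(
  targets=[
    [[26.4, 8.5, 30], [0, 0, 0]],
    [[26.4, 8.5, 30], [0, 0, 0]],
    [[26.4, 8.5, 30], [0, 0, 0]],
    [[26.4, 8.5, 30], [0, 0, 0]],
    [[26.4, 8.5, 30], [0, 0, 0]],
    [[26.4, 8.5, 30], [0, 0, 0]],
    [[26.4, 8.5, 30], [0, 0, 0]],
    [[26.4, 8.5, 30], [0, 0, 0]],
    [[26.4, 8.5, 30], [0, 0, 0]],
    [[26.4, 8.5, 30], [0, 0, 0]],
    [[26.4, 8.5, 30], [0, 0, 0]],
    [[26.6, 8.5, 31], [0, 0, 0]],
  ],
)

```text
time_s: 3.3
tool_pos: [0.4696, -0.27, 0.1205]
tool_rot: [-90.0, -0.0, -0.3]
force: [0.8, -0.1, 0.0]
grip_width: 0.087
```

>>> carry_out(
  targets=[
    [[0, 0, 0], [0, 0, 0]],
    [[0, 0, 0], [0, 0, 0]],
  ],
)

```text
time_s: 3.5
tool_pos: [0.4692, -0.2701, 0.1204]
tool_rot: [-90.0, 0.0, 0.0]
force: [-0.9, -0.3, 0.1]
grip_width: 0.0868
```

>>> carry_out(
  targets=[
    [[0, 15, -1], [0, 0, 0]],
    [[0, 15, 0], [0, 0, 0]],
    [[0, 15, 0], [0, 0, 0]],
    [[0, 15, 0], [0, 0, 0]],
    [[0, 15, 0], [0, 0, 0]],
    [[0, 12, 0], [0, 0, 0]],
    [[0, 10, 0], [0, 0, 0]],
    [[0, 7, 0], [0, 0, 0]],
    [[0, 0, 0], [0, 0, 0]],
  ],
)

```text
time_s: 4.4
tool_pos: [0.4683, -0.2716, 0.0155]
tool_rot: [-89.9, 0.1, 0.0]
force: [0.0, 0.3, 0.8]
grip_width: 0.087
```

>>> carry_out(
  targets=[
    [[0, 0, 0], [0, 0, 0]],
    [[0, 0, 0], [0, 0, 0]],
    [[0, 0, 0], [0, 0, 0]],
    [[0, 0, 0], [0, 0, 0]],
    [[0, 0, 0], [0, 0, 0]],
    [[0, 0, 0], [0, 0, 0]],
    [[0, 0, 0], [0, 0, 0]],
    [[0, 0, 0], [0, 0, 0]],
    [[0, 0, 0], [0, 0, 0]],
    [[0, 0, 0], [0, 0, 0]],
  ],
  jaw=0.1,
  squeeze=20,
)

```text
time_s: 5.4
tool_pos: [0.4688, -0.272, 0.0165]
tool_rot: [-90.0, -0.0, 0.0]
force: [-1.1, -0.4, 0.2]
grip_width: 0.0255
```

>>> carry_out(
  targets=[
    [[0, -5, 0], [0, 0, 0]],
    [[0, -10, 0], [0, 0, 0]],
    [[0, -15, 0], [0, 0, 0]],
    [[0, -15, 0], [0, 0, 0]],
    [[0, -15, 0], [0, 0, 0]],
    [[0, -10, 0], [0, 0, 0]],
    [[0, 0, 0], [0, 0, 0]],
  ],
)

```text
time_s: 6.1
tool_pos: [0.47, -0.2728, 0.0888]
tool_rot: [-90.1, -0.2, 0.0]
force: [-0.2, -0.8, 0.3]
grip_width: 0.0256
```

>>> carry_out(
  targets=[
    [[6, 0, 10], [0, 0, 0]],
    [[12, 0, 21], [0, 0, 0]],
    [[16, 0, 28], [0, 0, 0]],
    [[16, 0, 28], [0, 0, 0]],
    [[16, 0, 28], [0, 0, 0]],
    [[16, 0, 28], [0, 0, 0]],
    [[16, 0, 28], [0, 0, 0]],
    [[16, 0, 28], [0, 0, 0]],
    [[16, 0, 28], [0, 0, 0]],
    [[14, 0, 25], [0, 0, 0]],
    [[9, 0, 16], [0, 0, 0]],
    [[5, 0, 9], [0, 0, 0]],
  ],
)

```text
time_s: 7.3
tool_pos: [0.6265, 0.0088, 0.0855]
tool_rot: [-89.9, 0.1, 0.2]
force: [0.1, 0.3, -0.6]
grip_width: 0.0257
```

```bash
cat > snap.py <<'E'
from cell import env
import cv2,sys
n=sys.argv[1];a=[env.read_camera(k)[:,:,::-1] for k in("top","scene")]
cv2.imwrite(f"pics/{n}.png",cv2.resize(__import__("numpy").hstack([a[0][60:350,60:500],a[1][120:410,50:490]]),(800,264)))
o=env.get_obs();print(o["time_s"],o["tool_pos"].round(4),o["tool_rot"].round(1),o["grip_width"])
E
python3 snap.py a1
```

```text
7.4 [0.6264 0.0076 0.0857] [-89.9   0.1   0.2] 0.025486417897098334
```

View pics/a1.png

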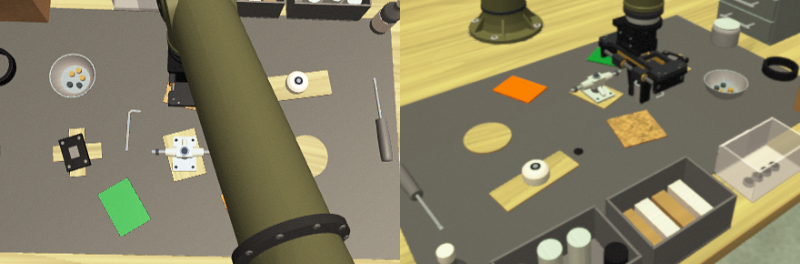

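Socket is held (round plaque now empty). Lowering onto the cork.

>>> carry_out(
  targets=[
    [[0, 15, -2], [0, 0, 0]],
    [[0, 15, 0], [0, 0, 0]],
    [[0, 13, 0], [0, 0, 0]],
    [[0, 10, 0], [0, 0, 0]],
    [[0, 7, 0], [0, 0, 0]],
    [[0, 5, 0], [0, 0, 0]],
    [[0, 3, 0], [0, 0, 0]],
    [[0, 0, 0], [0, 0, 0]],
    [[0, 0, 0], [0, 0, 0]],
  ],
)

```text
time_s: 8.3
tool_pos: [0.6271, 0.0032, 0.019]
tool_rot: [-90.0, -0.0, 0.0]
force: [0.4, 0.0, -2.1]
grip_width: 0.0255
```

>>> carry_out(
  targets=[
    [[0, 1, 0], [0, 0, 0]],
    [[0, 1, 0], [0, 0, 0]],
    [[0, 0, 0], [0, 0, 0]],
    [[0, 0, 0], [0, 0, 0]],
  ],
)

```text
time_s: 8.7
tool_pos: [0.6268, 0.003, 0.0166]
tool_rot: [-90.0, -0.0, 0.0]
force: [-0.1, 0.1, -0.9]
grip_width: 0.0255
```

>>> carry_out(
  targets=[
    [[0, 0, 0], [0, 0, 0]],
    [[0, 0, 0], [0, 0, 0]],
    [[0, 0, 0], [0, 0, 0]],
    [[0, 0, 0], [0, 0, 0]],
    [[0, 0, 0], [0, 0, 0]],
    [[0, 0, 0], [0, 0, 0]],
    [[0, 0, 0], [0, 0, 0]],
  ],
  jaw=1,
)

```text
time_s: 9.4
tool_pos: [0.6267, 0.003, 0.0165]
tool_rot: [-90.0, -0.0, 0.0]
force: [-0.6, 0.5, 0.4]
grip_width: 0.0735
```

>>> carry_out(
  targets=[
    [[0, -10, 0], [0, 0, 0]],
    [[0, -15, 0], [0, 0, 0]],
    [[0, -20, 0], [0, 0, 0]],
    [[0, -20, 0], [0, 0, 0]],
    [[0, -15, 0], [0, 0, 0]],
    [[0, 0, 0], [0, 0, 0]],
  ],
)

```text
time_s: 10.0
tool_pos: [0.6288, 0.0033, 0.1001]
tool_rot: [-90.0, -0.3, 0.0]
force: [0.2, -0.4, 0.4]
grip_width: 0.0872
```

>>> carry_out(
  targets=[
    [[1, 0, -12], [0, 0, 0]],
    [[1, 0, -22], [0, 0, 0]],
    [[1, 0, -25], [0, 0, 0]],
    [[1, 0, -25], [0, 0, 0]],
    [[1, 0, -25], [0, 0, 0]],
    [[1, 0, -25], [0, 0, 0]],
    [[1, 0, -25], [0, 0, 0]],
    [[1, 0, -25], [0, 0, 0]],
    [[1, 0, -25], [0, 0, 0]],
    [[1, 0, -22], [0, 0, 0]],
    [[1, 0, -15], [0, 0, 0]],
    [[0.5, 0, -5], [0, 0, 0]],
  ],
)

```text
time_s: 11.2
tool_pos: [0.637, -0.251, 0.0952]
tool_rot: [-90.0, 0.1, -0.2]
force: [-0.5, 0.6, -0.4]
grip_width: 0.0869
```

>>> carry_out(
  targets=[
    [[0, 0, 0], [0, 0, 0]],
    [[0, 0, 0], [0, 0, 0]],
  ],
)

```text
time_s: 11.4
tool_pos: [0.6384, -0.2462, 0.0963]
tool_rot: [-89.9, 0.0, 0.1]
force: [0.3, 0.9, 0.3]
grip_width: 0.087
```

```bash
python3 snap.py a2
```

```text
11.5 [ 0.6385 -0.246   0.0966] [-90.   -0.    0.1] 0.08707184846633291
```

View pics/a2.png

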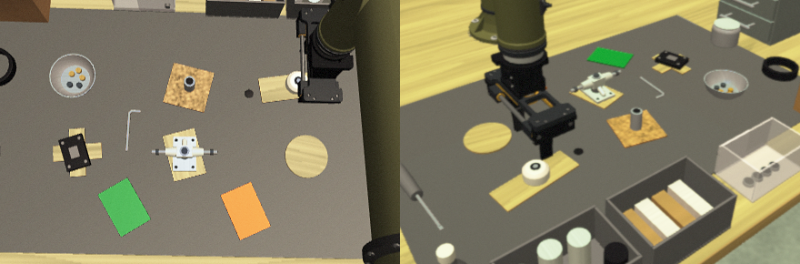

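The socket stands on the cork and the gripper is over the wheel. Descending.

>>> carry_out(
  targets=[
    [[0, 15, -2], [0, 0, 0]],
    [[0, 15, 0], [0, 0, 0]],
    [[0, 15, 0], [0, 0, 0]],
    [[0, 12, 0], [0, 0, 0]],
    [[0, 10, 0], [0, 0, 0]],
    [[0, 8, 0], [0, 0, 0]],
    [[0, 5, 0], [0, 0, 0]],
    [[0, 3, 0], [0, 0, 0]],
    [[0, 0, 0], [0, 0, 0]],
    [[0, 0, 0], [0, 0, 0]],
  ],
)

```text
time_s: 12.5
tool_pos: [0.6386, -0.2501, 0.0141]
tool_rot: [-90.0, -0.0, 0.0]
force: [-0.3, 0.0, 0.9]
grip_width: 0.0874
```

>>> carry_out(
  targets=[
    [[0, 0, 0], [0, 0, 0]],
    [[0, 0, 0], [0, 0, 0]],
    [[0, 0, 0], [0, 0, 0]],
    [[0, 0, 0], [0, 0, 0]],
    [[0, 0, 0], [0, 0, 0]],
    [[0, 0, 0], [0, 0, 0]],
    [[0, 0, 0], [0, 0, 0]],
    [[0, 0, 0], [0, 0, 0]],
  ],
  jaw=0.3,
  squeeze=20,
)

```text
time_s: 13.3
tool_pos: [0.6384, -0.25, 0.0136]
tool_rot: [-90.0, -0.0, 0.0]
force: [0.8, 0.0, 0.5]
grip_width: 0.0513
```

>>> carry_out(
  targets=[
    [[0, -5, 0], [0, 0, 0]],
    [[0, -10, 0], [0, 0, 0]],
    [[0, -15, 0], [0, 0, 0]],
    [[0, -15, 0], [0, 0, 0]],
    [[0, -10, 0], [0, 0, 0]],
    [[0, -5, 0], [0, 0, 0]],
    [[0, 0, 0], [0, 0, 0]],
  ],
)

```text
time_s: 14.0
tool_pos: [0.6389, -0.2502, 0.0749]
tool_rot: [-90.1, -0.1, 0.0]
force: [0.3, 0.7, -1.1]
grip_width: 0.0507
```

>>> carry_out(
  targets=[
    [[-8, 0, -1], [0, 0, 0]],
    [[-14, 0, -2], [0, 0, 0]],
    [[-18, 0, -2.5], [0, 0, 0]],
    [[-22, 0, -3], [0, 0, 0]],
    [[-22, 0, -3], [0, 0, 0]],
    [[-22, 0, -3], [0, 0, 0]],
    [[-22, 0, -3], [0, 0, 0]],
    [[-18, 0, -2.5], [0, 0, 0]],
    [[-14, 0, -2], [0, 0, 0]],
    [[-7, 0, -1], [0, 0, 0]],
    [[-3, 0, 0], [0, 0, 0]],
    [[0, 0, 0], [0, 0, 0]],
  ],
)

```text
time_s: 15.2
tool_pos: [0.4684, -0.2729, 0.0736]
tool_rot: [-90.0, -0.0, 0.0]
force: [-0.5, 0.8, -2.0]
grip_width: 0.051
```

>>> carry_out(
  targets=[
    [[0, 12, 0], [0, 0, 0]],
    [[0, 15, 0], [0, 0, 0]],
    [[0, 13, 0], [0, 0, 0]],
    [[0, 10, 0], [0, 0, 0]],
    [[0, 5, 0], [0, 0, 0]],
    [[0, 2, 0], [0, 0, 0]],
    [[0, 0, 0], [0, 0, 0]],
    [[0, 0, 0], [0, 0, 0]],
  ],
)

```text
time_s: 16.0
tool_pos: [0.4687, -0.2732, 0.017]
tool_rot: [-90.0, -0.0, 0.0]
force: [-0.8, 0.1, -1.2]
grip_width: 0.0509
```

>>> carry_out(
  targets=[
    [[0, 1.5, 0], [0, 0, 0]],
    [[0, 1.5, 0], [0, 0, 0]],
    [[0, 0, 0], [0, 0, 0]],
    [[0, 0, 0], [0, 0, 0]],
  ],
)

```text
time_s: 16.4
tool_pos: [0.4683, -0.273, 0.0136]
tool_rot: [-90.0, -0.0, 0.0]
force: [0.0, -0.1, -1.3]
grip_width: 0.0512
```

>>> carry_out(
  targets=[
    [[0, 0, 0], [0, 0, 0]],
    [[0, 0, 0], [0, 0, 0]],
    [[0, 0, 0], [0, 0, 0]],
    [[0, 0, 0], [0, 0, 0]],
    [[0, 0, 0], [0, 0, 0]],
    [[0, 0, 0], [0, 0, 0]],
  ],
  jaw=1,
)

```text
time_s: 17.0
tool_pos: [0.4683, -0.273, 0.0136]
tool_rot: [-90.0, -0.0, 0.0]
force: [0.5, -0.1, -0.1]
grip_width: 0.0852
```

>>> carry_out(
  targets=[
    [[0, -10, 0], [0, 0, 0]],
    [[0, -15, 0], [0, 0, 0]],
    [[0, -20, 0], [0, 0, 0]],
    [[0, -20, 0], [0, 0, 0]],
    [[0, -20, 0], [0, 0, 0]],
    [[0, -12, 0], [0, 0, 0]],
    [[0, 0, 0], [0, 0, 0]],
  ],
)

```text
time_s: 17.7
tool_pos: [0.4698, -0.2738, 0.1133]
tool_rot: [-90.2, -0.2, 0.0]
force: [-0.5, 0.4, -0.6]
grip_width: 0.0873
```

>>> carry_out(
  targets=[
    [[0, 0, 10], [0, 0, 0]],
    [[0, 0, 20], [0, 0, 0]],
    [[0, 0, 30], [0, 0, 0]],
    [[0, 0, 30], [0, 0, 0]],
    [[0, 0, 30], [0, 0, 0]],
    [[0, 0, 30], [0, 0, 0]],
    [[0, 0, 30], [0, 0, 0]],
    [[0, 0, 30], [0, 0, 0]],
    [[0, 0, 30], [0, 0, 0]],
    [[0, 0, 24], [0, 0, 0]],
    [[-1, 0, 14], [0, 0, 0]],
    [[0, 0, 6], [0, 0, 0]],
  ],
)

```text
time_s: 18.9
tool_pos: [0.4661, 0.0133, 0.1099]
tool_rot: [-90.0, 0.1, 0.2]
force: [-0.7, -0.5, 0.2]
grip_width: 0.0869
```

>>> carry_out(
  targets=[
    [[0, 0, 0], [0, 0, 0]],
    [[0, 0, 0], [0, 0, 0]],
    [[0, 0, 0], [0, 0, 0]],
  ],
)

```text
time_s: 19.2
tool_pos: [0.4672, 0.0098, 0.1104]
tool_rot: [-90.0, 0.0, -0.1]
force: [0.5, -0.1, -0.1]
grip_width: 0.0868
```

```bash
python3 snap.py a3; python3 - <<'E'
from h import *
c=env.get_calibration("scene")
im,o=masks("scene",["truck","wheel","long_plaque"])
m=o["truck"][0]["mask"];b=fit("truck",m,.008,c,yaws=[0],start=(466,10));print(b.x,b.fun)
if o["wheel"]: b=fit("wheel",o["wheel"][0]["mask"],.008,c,yaws=[0]);print(b.x,b.fun)
cv2.imwrite("pics/a3z.png",cv2.resize(im[130:330,100:350,::-1],None,fx=3,fy=3))
E
```

```text
19.3 [0.4672 0.01   0.1104] [-90.    0.   -0.1] 0.08694836040931235
scene truck [(0.43, [195, 316], 2668)]
scene wheel [(0.72, [145, 264], 570)]
scene long_plaque [(0.82, [195, 322], 2539)]
[466.  10.   0.] 1.0
[ 465.91610681 -271.48317165   -7.70213221] 0.12054476963199068
```

View pics/a3z.png

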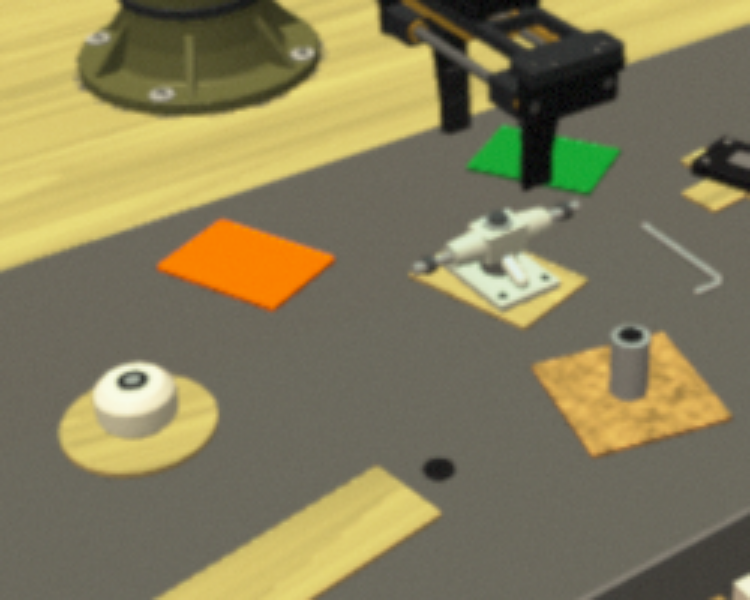

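View pics/a3.png

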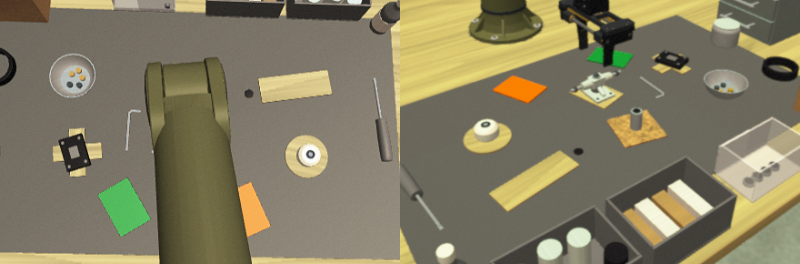

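The wheel is centred on the round plaque at around (145, 264) in the scene view, the long plaque is empty, and the gripper straddles the truck. Descending on the truck's block.

>>> carry_out(
  targets=[
    [[0, 12, 0], [0, 0, 0]],
    [[0, 14, 0], [0, 0, 0]],
    [[0, 14, 0], [0, 0, 0]],
    [[0, 12, 0], [0, 0, 0]],
    [[0, 10, 0], [0, 0, 0]],
    [[0, 8, 0], [0, 0, 0]],
    [[0, 5, 0], [0, 0, 0]],
    [[0, 3, 0], [0, 0, 0]],
    [[0, 0, 0], [0, 0, 0]],
    [[0, 0, 0], [0, 0, 0]],
  ],
)

```text
time_s: 20.5
tool_pos: [0.4675, 0.011, 0.0328]
tool_rot: [-90.0, -0.0, 0.0]
force: [-0.4, -0.1, 0.0]
grip_width: 0.0871
```

>>> carry_out(
  targets=[
    [[0, 0, 0], [0, 0, 0]],
    [[0, 0, 0], [0, 0, 0]],
    [[0, 0, 0], [0, 0, 0]],
    [[0, 0, 0], [0, 0, 0]],
    [[0, 0, 0], [0, 0, 0]],
    [[0, 0, 0], [0, 0, 0]],
    [[0, 0, 0], [0, 0, 0]],
    [[0, 0, 0], [0, 0, 0]],
    [[0, 0, 0], [0, 0, 0]],
    [[0, 0, 0], [0, 0, 0]],
  ],
  jaw=0.1,
  squeeze=30,
)

```text
time_s: 21.5
tool_pos: [0.4671, 0.011, 0.0325]
tool_rot: [-90.0, 0.0, 0.0]
force: [-0.4, 0.2, 0.2]
grip_width: 0.0259
```

>>> carry_out(
  targets=[
    [[0, -4, 0], [0, 0, 0]],
    [[0, -8, 0], [0, 0, 0]],
    [[0, -12, 0], [0, 0, 0]],
    [[0, -15, 0], [0, 0, 0]],
    [[0, -14, 0], [0, 0, 0]],
    [[0, -10, 0], [0, 0, 0]],
    [[0, -5, 0], [0, 0, 0]],
    [[0, 0, 0], [0, 0, 0]],
  ],
)

```text
time_s: 22.3
tool_pos: [0.4677, 0.0109, 0.1013]
tool_rot: [-90.0, -0.1, 0.0]
force: [-0.6, 0.5, -3.7]
grip_width: 0.0261
```

>>> carry_out(
  targets=[
    [[6, 0, -9], [0, 0, 0]],
    [[12, 0, -18], [0, 0, 0]],
    [[16, 0, -24], [0, 0, 0]],
    [[18, 0, -27], [0, 0, 0]],
    [[18, 0, -27], [0, 0, 0]],
    [[18, 0, -27], [0, 0, 0]],
    [[18, 0, -27], [0, 0, 0]],
    [[18, 0, -27], [0, 0, 0]],
    [[16, 0, -24], [0, 0, 0]],
    [[14, 0, -22], [0, 0, 0]],
    [[10, 0, -17], [0, 0, 0]],
    [[6, 0, -10], [0, 0, 0]],
  ],
)

```text
time_s: 23.5
tool_pos: [0.6369, -0.2511, 0.0982]
tool_rot: [-90.0, 0.1, -0.2]
force: [0.4, -0.0, -2.3]
grip_width: 0.0257
```

>>> carry_out(
  targets=[
    [[0, 0, 0], [0, -2, 0]],
    [[0, 0, 0], [0, -3, 0]],
    [[0, 0, 0], [0, -3, 0]],
    [[0, 0, 0], [0, -1.3, 0]],
    [[0, 0, 0], [0, 0, 0]],
    [[0, 0, 0], [0, 0, 0]],
    [[0, 0, 0], [0, 0, 0]],
  ],
)

```text
time_s: 24.2
tool_pos: [0.6372, -0.248, 0.1004]
tool_rot: [-90.0, 0.0, 9.3]
force: [-1.0, -0.6, -3.0]
grip_width: 0.0258
```

```bash
python3 snap.py a4
```

```text
24.3 [ 0.6372 -0.248   0.1006] [-90.    0.    9.3] 0.025728909699403772
```

View pics/a4.png

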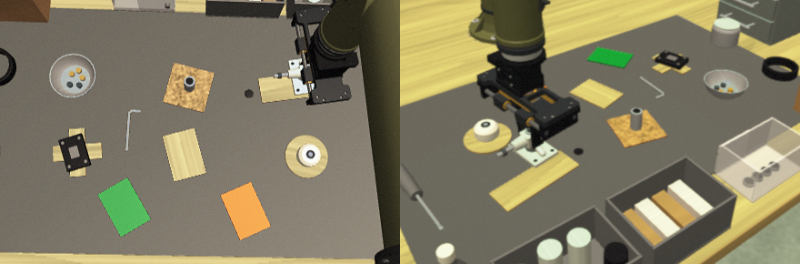

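>>> carry_out(
  targets=[
    [[0, 10, 0], [0, 0, 0]],
    [[0, 14, 0], [0, 0, 0]],
    [[0, 14, 0], [0, 0, 0]],
    [[0, 11, 0], [0, 0, 0]],
    [[0, 8, 0], [0, 0, 0]],
    [[0, 5, 0], [0, 0, 0]],
    [[0, 3, 0], [0, 0, 0]],
    [[0, 0, 0], [0, 0, 0]],
    [[0, 0, 0], [0, 0, 0]],
  ],
)

```text
time_s: 25.2
tool_pos: [0.6376, -0.248, 0.0361]
tool_rot: [-90.0, -0.0, 9.3]
force: [0.4, -0.3, -2.6]
grip_width: 0.0255
```

>>> carry_out(
  targets=[
    [[0, 1, 0], [0, 0, 0]],
    [[0, 1, 0], [0, 0, 0]],
    [[0, 0.5, 0], [0, 0, 0]],
    [[0, 0, 0], [0, 0, 0]],
    [[0, 0, 0], [0, 0, 0]],
  ],
)

```text
time_s: 25.7
tool_pos: [0.6372, -0.2479, 0.033]
tool_rot: [-90.0, 0.0, 9.3]
force: [-0.2, -1.2, -3.2]
grip_width: 0.0256
```

```bash
python3 - <<'E'
from h import *
for cam in("top","scene"):
    c=env.get_calibration(cam)
    im,o=masks(cam,["rect_plaque","riser","cross_plaque"])
    for d in o["rect_plaque"]:
        if np.hypot(*(np.array(d["xy"])-([262,232] if cam=="top" else [266,223])))<25:
            b=fit("rect_plaque",d["mask"],.003,c);print(b.x,b.fun)
    if o["riser"]: b=fit("riser",o["riser"][0]["mask"],.008,c);print(b.x,b.fun)
    if o["cross_plaque"]: b=fit("cross_plaque",o["cross_plaque"][0]["mask"],.003,c,occ=cv2.dilate(o["riser"][0]["mask"].astype(np.uint8),np.ones((3,3)))>0);print(b.x,b.fun)
    if cam=="scene": cv2.imwrite("pics/a5.png",cv2.resize(im[190:380,90:340,::-1],None,fx=3,fy=3))
E
```

```text
top rect_plaque [(0.79, [262, 229], 1934), (0.69, [194, 287], 1974), (0.67, [330, 290], 1970), (0.16, [157, 226], 726)]
top riser [(0.97, [142, 226], 1020), (0.28, [266, 149], 177)]
top cross_plaque [(0.92, [157, 227], 633)]
[466.55320942  12.19052013 196.34804711] 0.05048834027932425
[463.13721617 260.40486597  19.8082225 ] 0.0499206209207973
[465.82640034 257.38386633   5.79079686] 0.12673014626484735
scene rect_plaque [(0.81, [265, 222], 1028), (0.67, [280, 184], 759)]
scene riser [(0.57, [347, 187], 469)]
scene cross_plaque [(0.69, [340, 200], 235)]
[465.5133723   10.40626418 196.57859754] 0.051754081278221564
[462.09926843 257.58935547  20.47465747] 0.11635034775433217
[465.79082057 255.43825778  94.54348418] 0.1668877686388962
```

View pics/a5.png

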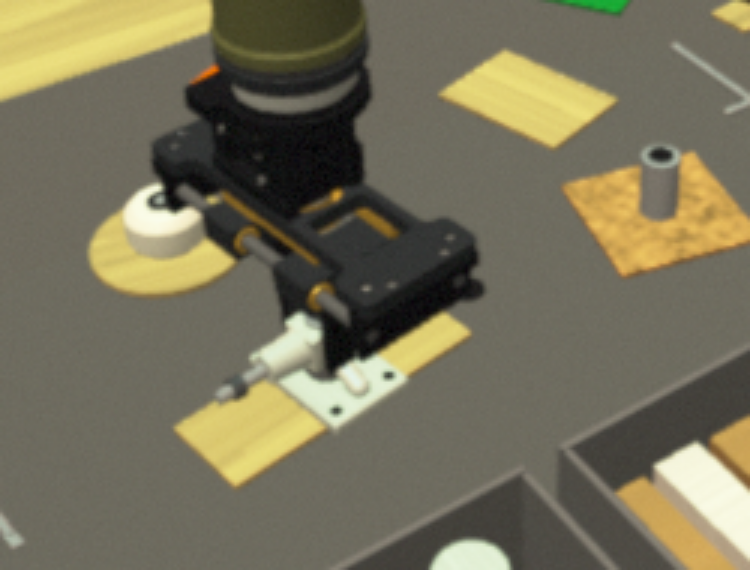

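>>> carry_out(
  targets=[
    [[0, 0.5, 0], [0, 0, 0]],
    [[0, 0.3, 0], [0, 0, 0]],
    [[0, 0, 0], [0, 0, 0]],
    [[0, 0, 0], [0, 0, 0]],
  ],
)

```text
time_s: 26.5
tool_pos: [0.6373, -0.248, 0.0326]
tool_rot: [-90.0, -0.0, 9.3]
force: [-1.2, 0.3, 0.1]
grip_width: 0.0255
```

>>> carry_out(
  targets=[
    [[0, 0, 0], [0, 0, 0]],
    [[0, 0, 0], [0, 0, 0]],
    [[0, 0, 0], [0, 0, 0]],
    [[0, 0, 0], [0, 0, 0]],
    [[0, 0, 0], [0, 0, 0]],
    [[0, 0, 0], [0, 0, 0]],
    [[0, 0, 0], [0, 0, 0]],
    [[0, 0, 0], [0, 0, 0]],
  ],
  jaw=1,
)

```text
time_s: 27.3
tool_pos: [0.6373, -0.248, 0.0322]
tool_rot: [-90.0, 0.0, 9.3]
force: [0.5, -0.0, -0.4]
grip_width: 0.0816
```

>>> carry_out(
  targets=[
    [[0, -10, 0], [0, 0, 0]],
    [[0, -15, 0], [0, 0, 0]],
    [[0, -20, 0], [0, 0, 0]],
    [[0, -20, 0], [0, 0, 0]],
    [[0, -15, 0], [0, 0, 0]],
    [[0, -8, 0], [0, 0, 0]],
    [[0, 0, 0], [0, 0, 0]],
  ],
)

```text
time_s: 28.0
tool_pos: [0.6382, -0.2482, 0.1222]
tool_rot: [-90.1, -0.1, 9.3]
force: [-0.3, 0.5, 0.1]
grip_width: 0.0869
```

>>> carry_out(
  targets=[
    [[-2, 0, 12], [0, 0, 0]],
    [[-4, 0, 24], [0, 0, 0]],
    [[-6, 0, 36], [0, 0, 0]],
    [[-7, 0, 40], [0, 0, 0]],
    [[-7, 0, 40], [0, 0, 0]],
    [[-7, 0, 40], [0, 0, 0]],
    [[-7, 0, 40], [0, 0, 0]],
    [[-7, 0, 40], [0, 0, 0]],
    [[-7, 0, 40], [0, 0, 0]],
    [[-7, 0, 40], [0, 0, 0]],
    [[-7, 0, 40], [0, 0, 0]],
    [[-6, 0, 36], [0, 0, 0]],
  ],
)

```text
time_s: 29.2
tool_pos: [0.4923, 0.1645, 0.1191]
tool_rot: [-90.0, 0.1, 9.4]
force: [0.3, 0.1, -0.4]
grip_width: 0.0869
```

>>> carry_out(
  targets=[
    [[-6, 0, 36], [0, 0, 0]],
    [[-5, 0, 30], [0, 0, 0]],
    [[-3, 0, 20], [0, 0, 0]],
    [[-2, 0, 14.5], [0, 0, 0]],
    [[0, 0, 0], [0, 8, 0]],
    [[0, 0, 0], [0, 8, 0]],
    [[0, 0, 0], [0, 8, 0]],
    [[0, 0, 0], [0, 8, 0]],
    [[0, 0, 0], [0, 8, 0]],
    [[0, 0, 0], [0, 8, 0]],
    [[0, 0, 0], [0, 8, 0]],
    [[0, 0, 0], [0, 8, 0]],
  ],
)

```text
time_s: 30.4
tool_pos: [0.4612, 0.2589, 0.1189]
tool_rot: [-90.1, 0.0, -55.0]
force: [-0.2, 0.5, -0.4]
grip_width: 0.0868
```

>>> carry_out(
  targets=[
    [[0, 0, 0], [0, 8, 0]],
    [[0, 0, 0], [0, 7.7, 0]],
    [[0, 0, 0], [0, 0, 0]],
    [[0, 0, 0], [0, 0, 0]],
    [[0, 0, 0], [0, 0, 0]],
  ],
)

```text
time_s: 30.9
tool_pos: [0.4623, 0.259, 0.1197]
tool_rot: [-90.1, -0.0, -70.2]
force: [0.1, 0.9, 0.1]
grip_width: 0.0873
```

```bash
python3 snap.py a6; python3 - <<'E'
from h import *
print(env.get_obs()["qpos"].round(1))
c=env.get_calibration("top")
im,o=masks("top",["truck","wheel","long_plaque","round_plaque"])
b=fit("wheel",o["wheel"][0]["mask"],.008,c,yaws=[0]);print(b.x,b.fun)
b=fit("truck",o["truck"][0]["mask"],.008,c,yaws=[0,10],start=(637,-248));print(b.x,b.fun)
E
```

```text
31.0 [0.4627 0.259  0.12  ] [-90.    0.  -70.3] 0.08730120106147027
[   7.7   12.5  -43.9  106.2    9.5   65.1 -109.9]
top truck [(0.89, [385, 151], 1179)]
top wheel [(0.86, [396, 232], 506)]
top long_plaque [(0.68, [370, 156], 1117)]
top round_plaque [(0.83, [388, 236], 1233)]
[ 468.75954889 -270.88569068    9.56941524] 0.09789274166573758
[ 637.24725925 -247.07985753   10.19104889] 0.12169731819759089
```

View pics/a6.png

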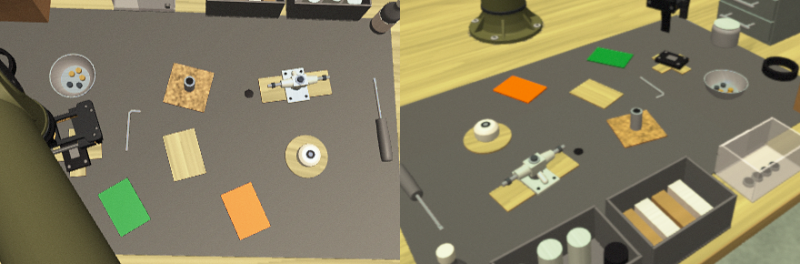

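Wheel and truck are within 1–2 mm of their plaques' centres. Descending on the riser across its 54 mm side.

>>> carry_out(
  targets=[
    [[0, 12, 0], [0, 0, 0]],
    [[0, 18, 0], [0, 0, 0]],
    [[0, 18, 0], [0, 0, 0]],
    [[0, 18, 0], [0, 0, 0]],
    [[0, 14, 0], [0, 0, 0]],
    [[0, 10, 0], [0, 0, 0]],
    [[0, 8, 0], [0, 0, 0]],
    [[0, 5, 0], [0, 0, 0]],
    [[0, 3, 0], [0, 0, 0]],
    [[0, 2, 0], [0, 0, 0]],
    [[0, 0, 0], [0, 0, 0]],
    [[0, 0, 0], [0, 0, 0]],
  ],
)

```text
time_s: 32.45
tool_pos: [0.4632, 0.2591, 0.0125]
tool_rot: [-90.0, -0.0, -70.4]
force: [-0.5, 0.6, 1.0]
grip_width: 0.0871
```

>>> carry_out(
  targets=[
    [[0, 0, 0], [0, 0, 0]],
    [[0, 0, 0], [0, 0, 0]],
    [[0, 0, 0], [0, 0, 0]],
    [[0, 0, 0], [0, 0, 0]],
    [[0, 0, 0], [0, 0, 0]],
    [[0, 0, 0], [0, 0, 0]],
    [[0, 0, 0], [0, 0, 0]],
    [[0, 0, 0], [0, 0, 0]],
  ],
  jaw=0.3,
  squeeze=20,
)

```text
time_s: 33.25
tool_pos: [0.4629, 0.2591, 0.0122]
tool_rot: [-90.0, -0.0, -70.4]
force: [0.2, 1.6, -0.2]
grip_width: 0.0539
```

>>> carry_out(
  targets=[
    [[0, -5, 0], [0, 0, 0]],
    [[0, -10, 0], [0, 0, 0]],
    [[0, -15, 0], [0, 0, 0]],
    [[0, -15, 0], [0, 0, 0]],
    [[0, -10, 0], [0, 0, 0]],
    [[0, -5, 0], [0, 0, 0]],
    [[0, 0, 0], [0, 0, 0]],
  ],
)

```text
time_s: 33.95
tool_pos: [0.4636, 0.2592, 0.0733]
tool_rot: [-89.9, -0.0, -70.4]
force: [0.4, -0.0, -0.7]
grip_width: 0.0537
```

>>> carry_out(
  targets=[
    [[8, 0, -3], [0, 0, 0]],
    [[16, 0, -6], [0, 0, 0]],
    [[24, 0, -8], [0, 0, 0]],
    [[26, 0, -9], [0, 0, 0]],
    [[26, 0, -9], [0, 0, 0]],
    [[26, 0, -9], [0, 0, 0]],
    [[26, 0, -9], [0, 0, 0]],
    [[26, 0, -9], [0, 0, 0]],
    [[24, 0, -8], [0, 0, 0]],
    [[18, 0, -6], [0, 0, 0]],
    [[10, 0, -3], [0, 0, 0]],
    [[4, 0, -1], [0, 0, 0]],
  ],
)

```text
time_s: 35.15
tool_pos: [0.4656, 0.0105, 0.0717]
tool_rot: [-90.1, 0.0, -70.5]
force: [-1.2, 0.1, -0.7]
grip_width: 0.0534
```

>>> carry_out(
  targets=[
    [[0, 0, 0], [0, 1.5, 0]],
    [[0, 0, 0], [0, 1.7, 0]],
    [[0, 0, 0], [0, 0, 0]],
    [[0, 0, 0], [0, 0, 0]],
    [[0, 0, 0], [0, 0, 0]],
  ],
)

```text
time_s: 35.65
tool_pos: [0.4661, 0.0123, 0.0722]
tool_rot: [-90.0, 0.0, -73.5]
force: [-0.0, 0.2, -1.1]
grip_width: 0.0538
```

```bash
python3 snap.py a7
```

```text
35.75 [0.4661 0.012  0.0722] [-90.   -0.  -73.6] 0.05354148131214711
```

View pics/a7.png

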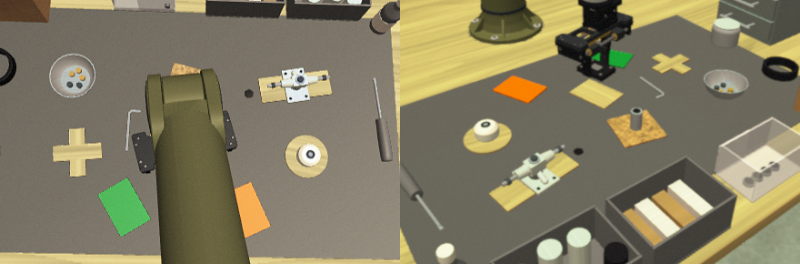

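Riser held over the rectangular plaque; the cross is clear. Lowering 60 mm and measuring the bare cross.

>>> carry_out(
  targets=[
    [[0, 10, 0], [0, 0, 0]],
    [[0, 14, 0], [0, 0, 0]],
    [[0, 13, 0], [0, 0, 0]],
    [[0, 10, 0], [0, 0, 0]],
    [[0, 6, 0], [0, 0, 0]],
    [[0, 3, 0], [0, 0, 0]],
    [[0, 2, 0], [0, 0, 0]],
    [[0, 1, 0], [0, 0, 0]],
    [[0, 0.5, 0], [0, 0, 0]],
    [[0, 0, 0], [0, 0, 0]],
    [[0, 0, 0], [0, 0, 0]],
  ],
)

```text
time_s: 36.85
tool_pos: [0.4663, 0.0117, 0.013]
tool_rot: [-90.0, -0.0, -73.6]
force: [0.7, 0.5, 0.6]
grip_width: 0.0534
```

```bash
python3 - <<'E'
from h import *
for cam in("top","scene"):
    c=env.get_calibration(cam)
    im,o=masks(cam,["cross_plaque","socket"])
    if o["cross_plaque"]: b=fit("cross_plaque",o["cross_plaque"][0]["mask"],.003,c);print(b.x,b.fun)
    if o["socket"]: b=fit("socket",o["socket"][0]["mask"],.008,c,yaws=[0]);print(b.x,b.fun)
E
```

```text
top cross_plaque [(0.83, [147, 228], 1504)]
top socket [(0.54, [267, 150], 161)]
[466.01446499 256.52924704  95.43709157] 0.05848389630793405
[630.13040378   4.79300751  -5.22906275] 0.26427503736920777
scene cross_plaque [(0.84, [348, 191], 667)]
scene socket [(0.53, [306, 247], 301)]
[465.78455044 253.8480166  184.79739542] 0.07927420065181012
[625.39595674   4.42695643  19.18305442] 0.10087965562418122
```

>>> carry_out(
  targets=[
    [[0, 0.6, 0], [0, 0, 0]],
    [[0, 0, 0], [0, 0, 0]],
    [[0, 0, 0], [0, 0, 0]],
  ],
)

```text
time_s: 37.45
tool_pos: [0.4662, 0.0117, 0.0122]
tool_rot: [-90.0, -0.0, -73.6]
force: [0.2, -0.1, 1.4]
grip_width: 0.0538
```

>>> carry_out(
  targets=[
    [[0, 0, 0], [0, 0, 0]],
    [[0, 0, 0], [0, 0, 0]],
    [[0, 0, 0], [0, 0, 0]],
    [[0, 0, 0], [0, 0, 0]],
    [[0, 0, 0], [0, 0, 0]],
    [[0, 0, 0], [0, 0, 0]],
  ],
  jaw=1,
)

```text
time_s: 38.05
tool_pos: [0.4661, 0.0117, 0.0121]
tool_rot: [-90.0, -0.0, -73.6]
force: [-0.1, -0.8, -0.2]
grip_width: 0.0854
```

>>> carry_out(
  targets=[
    [[0, -10, 0], [0, 0, 0]],
    [[0, -15, 0], [0, 0, 0]],
    [[0, -20, 0], [0, 0, 0]],
    [[0, -20, 0], [0, 0, 0]],
    [[0, -15, 0], [0, 0, 0]],
    [[0, -8, 0], [0, 0, 0]],
    [[0, 0, 0], [0, 0, 0]],
  ],
)

```text
time_s: 38.75
tool_pos: [0.4671, 0.0117, 0.1015]
tool_rot: [-89.9, -0.1, -73.6]
force: [0.3, -0.5, -1.1]
grip_width: 0.0869
```

>>> carry_out(
  targets=[
    [[0, 0, 0], [0, -8.2, 0]],
    [[0, 0, 0], [0, -8.2, 0]],
    [[0, 0, 0], [0, -8.2, 0]],
    [[0, 0, 0], [0, -8.2, 0]],
    [[0, 0, 0], [0, -8.2, 0]],
    [[0, 0, 0], [0, -8.2, 0]],
    [[0, 0, 0], [0, -8.2, 0]],
    [[0, 0, 0], [0, -8.2, 0]],
    [[0, 0, 0], [0, -8, 0]],
    [[0, 0, 0], [0, 0, 0]],
  ],
)

```text
time_s: 39.75
tool_pos: [0.4654, 0.0118, 0.0993]
tool_rot: [-90.0, 0.1, 0.0]
force: [0.3, 0.6, -0.1]
grip_width: 0.0872
```

>>> carry_out(
  targets=[
    [[10, 0, -1], [0, 0, 0]],
    [[18, 0, -1], [0, 0, 0]],
    [[24, 0, -1], [0, 0, 0]],
    [[24, 0, -1], [0, 0, 0]],
    [[24, 0, -1], [0, 0, 0]],
    [[24, 0, -1], [0, 0, 0]],
    [[18, 0, -1], [0, 0, 0]],
    [[12, 0, -1], [0, 0, 0]],
    [[7, 0, 0], [0, 0, 0]],
    [[0, 0, 0], [0, 0, 0]],
    [[0, 0, 0], [0, 0, 0]],
    [[0, 0, 0], [0, 0, 0]],
  ],
)

```text
time_s: 40.95
tool_pos: [0.6266, 0.0039, 0.1]
tool_rot: [-90.0, 0.0, -0.0]
force: [-0.3, 0.4, -0.1]
grip_width: 0.087
```

```bash
python3 snap.py a8
```

```text
41.05 [0.6267 0.0037 0.1003] [-90.   0.  -0.] 0.08691362110157566
```

View pics/a8.png

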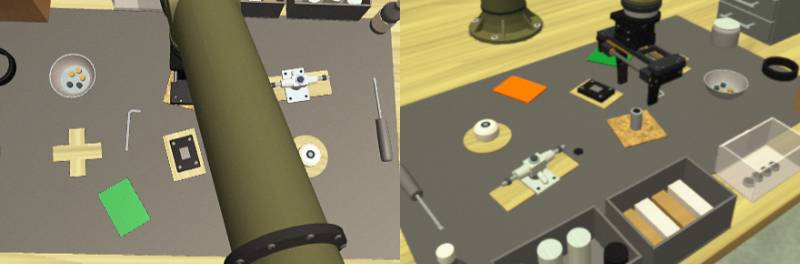

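The riser sits square on its rectangle, and the gripper is over the socket. Descending 84 mm and gripping.

>>> carry_out(
  targets=[
    [[0, 15, 0], [0, 0, 0]],
    [[0, 15, 0], [0, 0, 0]],
    [[0, 15, 0], [0, 0, 0]],
    [[0, 13, 0], [0, 0, 0]],
    [[0, 10, 0], [0, 0, 0]],
    [[0, 8, 0], [0, 0, 0]],
    [[0, 5, 0], [0, 0, 0]],
    [[0, 3, 0], [0, 0, 0]],
    [[0, 0, 0], [0, 0, 0]],
    [[0, 0, 0], [0, 0, 0]],
  ],
)

```text
time_s: 42.05
tool_pos: [0.6275, 0.0038, 0.0166]
tool_rot: [-90.0, -0.1, 0.0]
force: [-0.4, 0.4, -0.3]
grip_width: 0.0872
```

>>> carry_out(
  targets=[
    [[0, 0, 0], [0, 0, 0]],
    [[0, 0, 0], [0, 0, 0]],
    [[0, 0, 0], [0, 0, 0]],
    [[0, 0, 0], [0, 0, 0]],
    [[0, 0, 0], [0, 0, 0]],
    [[0, 0, 0], [0, 0, 0]],
    [[0, 0, 0], [0, 0, 0]],
    [[0, 0, 0], [0, 0, 0]],
    [[0, 0, 0], [0, 0, 0]],
    [[0, 0, 0], [0, 0, 0]],
  ],
  jaw=0.1,
  squeeze=20,
)

```text
time_s: 43.05
tool_pos: [0.6271, 0.0038, 0.0161]
tool_rot: [-90.0, 0.0, 0.0]
force: [0.7, 0.6, -1.1]
grip_width: 0.0256
```

>>> carry_out(
  targets=[
    [[0, -5, 0], [0, 0, 0]],
    [[0, -10, 0], [0, 0, 0]],
    [[0, -15, 0], [0, 0, 0]],
    [[0, -15, 0], [0, 0, 0]],
    [[0, -15, 0], [0, 0, 0]],
    [[0, -10, 0], [0, 0, 0]],
    [[0, 0, 0], [0, 0, 0]],
    [[0, 0, 0], [0, 0, 0]],
  ],
)

```text
time_s: 43.85
tool_pos: [0.6271, 0.0037, 0.0863]
tool_rot: [-90.0, -0.0, 0.0]
force: [-0.7, 0.6, -1.2]
grip_width: 0.0255
```

>>> carry_out(
  targets=[
    [[-6, 0, 9], [0, 0, 0]],
    [[-12, 0, 19], [0, 0, 0]],
    [[-17, 0, 26], [0, 0, 0]],
    [[-17, 0, 27], [0, 0, 0]],
    [[-17, 0, 27], [0, 0, 0]],
    [[-17, 0, 27], [0, 0, 0]],
    [[-17, 0, 27], [0, 0, 0]],
    [[-17, 0, 27], [0, 0, 0]],
    [[-16, 0, 25], [0, 0, 0]],
    [[-13, 0, 20], [0, 0, 0]],
    [[-8, 0, 12], [0, 0, 0]],
    [[-4, 0, 6], [0, 0, 0]],
  ],
)

```text
time_s: 45.05
tool_pos: [0.4638, 0.2576, 0.0858]
tool_rot: [-90.0, 0.0, 0.2]
force: [-0.1, -0.8, -0.7]
grip_width: 0.0255
```

>>> carry_out(
  targets=[
    [[0, 0, 0], [0, 0, 0]],
    [[0, 0, 0], [0, 0, 0]],
    [[0, 0, 0], [0, 0, 0]],
  ],
)

```text
time_s: 45.35
tool_pos: [0.4669, 0.2544, 0.0859]
tool_rot: [-90.0, 0.0, -0.1]
force: [0.3, -0.2, -1.8]
grip_width: 0.0255
```

```bash
python3 snap.py a9
```

```text
45.45 [0.4667 0.2547 0.086 ] [-90.    0.   -0.1] 0.02509768035784531
```

View pics/a9.png

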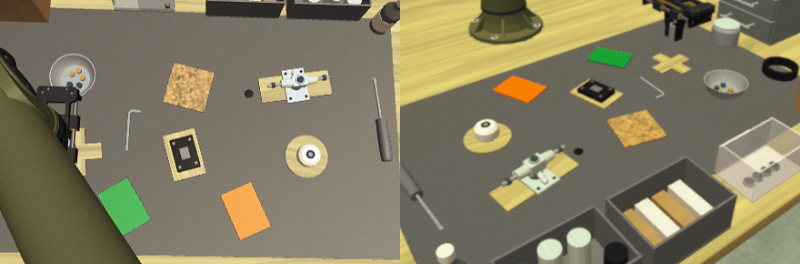

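>>> carry_out(
  targets=[
    [[0, 15, 0], [0, 0, 0]],
    [[0, 15, 0], [0, 0, 0]],
    [[0, 13, 0], [0, 0, 0]],
    [[0, 10, 0], [0, 0, 0]],
    [[0, 7, 0], [0, 0, 0]],
    [[0, 4, 0], [0, 0, 0]],
    [[0, 3, 0], [0, 0, 0]],
    [[0, 1.5, 0], [0, 0, 0]],
    [[0, 1, 0], [0, 0, 0]],
    [[0, 0, 0], [0, 0, 0]],
    [[0, 0, 0], [0, 0, 0]],
    [[0, 0, 0], [0, 0, 0]],
  ],
)

```text
time_s: 46.65
tool_pos: [0.4662, 0.2558, 0.0168]
tool_rot: [-90.0, -0.0, 0.0]
force: [-0.3, -0.6, -0.4]
grip_width: 0.0252
```

>>> carry_out(
  targets=[
    [[0, 0.6, 0], [0, 0, 0]],
    [[0, 0, 0], [0, 0, 0]],
    [[0, 0, 0], [0, 0, 0]],
  ],
)

```text
time_s: 46.95
tool_pos: [0.4662, 0.2557, 0.0161]
tool_rot: [-90.0, -0.0, 0.0]
force: [0.3, 0.1, -0.7]
grip_width: 0.0254
```

>>> carry_out(
  targets=[
    [[0, 0, 0], [0, 0, 0]],
    [[0, 0, 0], [0, 0, 0]],
    [[0, 0, 0], [0, 0, 0]],
    [[0, 0, 0], [0, 0, 0]],
    [[0, 0, 0], [0, 0, 0]],
    [[0, 0, 0], [0, 0, 0]],
    [[0, 0, 0], [0, 0, 0]],
    [[0, 0, 0], [0, 0, 0]],
  ],
  jaw=1,
)

```text
time_s: 47.75
tool_pos: [0.4661, 0.2557, 0.016]
tool_rot: [-90.0, 0.0, 0.0]
force: [0.7, -0.4, 0.9]
grip_width: 0.0809
```

>>> carry_out(
  targets=[
    [[0, -10, 0], [0, 0, 0]],
    [[0, -15, 0], [0, 0, 0]],
    [[0, -25, 0], [0, 0, 0]],
    [[0, -25, 0], [0, 0, 0]],
    [[0, -25, 0], [0, 0, 0]],
    [[0, -25, 0], [0, 0, 0]],
    [[0, -20, 0], [0, 0, 0]],
    [[0, -10, 0], [0, 0, 0]],
    [[0, 0, 0], [0, 0, 0]],
  ],
)

```text
time_s: 48.65
tool_pos: [0.467, 0.2564, 0.1732]
tool_rot: [-89.9, -0.2, 0.0]
force: [0.1, -0.1, -0.1]
grip_width: 0.0872
```

>>> carry_out(
  targets=[
    [[0, 0, 15], [0, 0, 0]],
    [[0, 0, 25], [0, 0, 0]],
    [[0, 0, 25], [0, 0, 0]],
    [[0, 0, 25], [0, 0, 0]],
    [[0, 0, 25], [0, 0, 0]],
    [[0, 0, 25], [0, 0, 0]],
    [[0, 0, 25], [0, 0, 0]],
    [[0, 0, 20], [0, 0, 0]],
    [[0, 0, 10], [0, 0, 0]],
    [[0, 0, 0], [0, 0, 0]],
    [[0, 0, 0], [0, 0, 0]],
  ],
)

```text
time_s: 49.75
tool_pos: [0.4661, 0.4497, 0.1703]
tool_rot: [-90.1, 0.0, -0.0]
force: [-0.6, -0.1, 0.8]
grip_width: 0.0873
```

```bash
python3 snap.py b1; python3 - <<'E'
from h import *
P=[("truck","long_plaque"),("wheel","round_plaque"),("riser","rect_plaque"),("socket","cross_plaque")]
rc={"top":[262,232],"scene":[266,223]}
for cam in("top","scene"):
    c=env.get_calibration(cam)
    im,o=masks(cam,[x for p in P for x in p],False)
    for a,b in P:
        if not o[a]: print(cam,a,"none"); continue
        ma=o[a][0]["mask"]; f=fit(a,ma,.008,c); s=f"{cam} {a} {f.x.round(1)} {1-f.fun:.2f}"
        r=[d for d in o[b] if b!="rect_plaque" or np.hypot(*(np.array(d["xy"])-rc[cam]))<25]
        if r:
            g=fit(b,r[0]["mask"],.003,c,occ=cv2.dilate(ma.astype(np.uint8),np.ones((3,3)))>0,start=f.x[:2]); s+=f" {b} {g.x.round(1)} {1-g.fun:.2f} d={np.hypot(*(f.x-g.x)[:2]):.1f}"
        print(s)
E
```

```text
49.85 [0.4667 0.4492 0.1707] [-90.1  -0.   -0.1] 0.08688826036541882
top truck [ 636.7 -248.7   10.2] 0.87 long_plaque [ 636.9 -249.2    8.6] 0.94 d=0.5
top wheel [ 467.9 -271.   106.6] 0.91 round_plaque [ 468.8 -271.5   68.6] 0.96 d=1.0
top riser [467.4  10.6  16.9] 0.95 rect_plaque [466.6  12.1  15.9] 0.92 d=1.8
top socket [466.9 256.7  26.3] 0.94 cross_plaque [466.6 256.6 185. ] 0.94 d=0.4
scene truck [ 635.8 -246.7  190.2] 0.87
scene wheel none
scene riser [466.1   9.1  14.1] 0.92 rect_plaque [464.9  11.6  15.8] 0.87 d=2.8
scene socket [491.4  -3.5  63.5] 0.38 cross_plaque [491.4  -3.5   0. ] 0.00 d=0.0
```

View pics/b1.png

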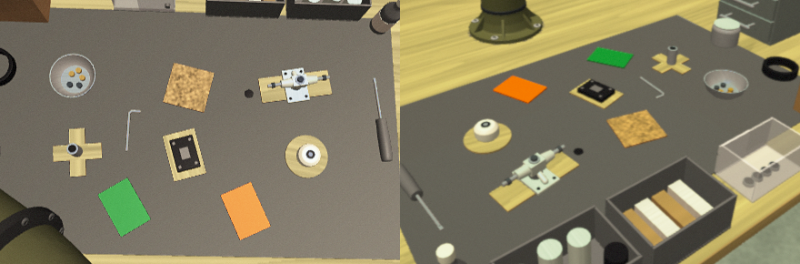

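All four parts stand upright and centred in both views; the scene-camera outline for the socket was a misdetection. Handing in.

```bash
python3 -c "
from cell import env
print(env.sign_off())"
```

```text
the job is handed in; nothing more can be done
None
```

All four parts are on their own plaques. I handed the job in at about 50 s of the 136 s allowed, with the arm raised clear; `sign_off` gives no verdict.

I parked the socket on the cork. Then the wheel went to the round plaque, the truck to the long one, the riser to the rectangular one, and last the socket from the cork to the cross.

My last check fitted the outlines in the top camera picture:

| Part | Distance from plaque centre | Angle to plaque |
|---|---|---|
| Truck | 0.5 mm | about 1.6° |
| Wheel | 1.0 mm | not needed |
| Riser | 1.8 mm | about 1° |
| Socket | 0.4 mm | not needed |

In both camera pictures all four parts look upright.

The scene camera gave less:
- **Riser:** its fit agreed, at 2.8 mm and about 2° off.
- **Truck:** it was found where expected, but the long plaque was missed, so there was no second distance.
- **Wheel and socket:** it missed the wheel, and the socket's outline was a false match with poor overlap. I discarded that match because the socket shows clearly on the cross in the picture itself.

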